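# Tip the tall button box onto its back on the sorting board and open its lid

## Task

Slide the tall button box, still standing, until its foot is up against the edge of the sorting board, then push its top over, reaching in under the ledge, so that it tips across that edge and lies flat on its back on the board. Then swing its lid up by the tab until it stands upright or further and stays open, and leave the other things on the table where they are.

Things in the scene. Friction and masses are not known exactly. Their poses are not given: they have to be found in the camera images.
- board: Flat pale wooden sorting board, fixed to the table, 180 (x) x 240 (y) x 18 mm thick; origin at the centre of its underside. Its +y edge (y = +120 mm in its own frame) is the edge the box must be pushed against and tipped over. The riser shelf is fixed in this same frame.
- riser: Fixed narrow plywood ledge carrying spools, over the board's +y edge; same origin and axes as the board. 16 mm thick, underside 290 mm above the table, over x -90 to +140, y +140 to +185 mm, on two steel rods at x +125. A hand pointing straight down cannot follow the box's top under it: come from the +y side with the fingers tilted 30 to 45 degrees, pointing down and towards -y.
- button_box: Tall frosted plastic button box standing on end, 110 (x) x 60 (y) x 170 (z) mm with its lid, 0.3 to 0.65 kg. Origin: centre of its underside as it stands. The lid is its +y face, its back the -y face. At the start its back faces the board's +y edge, 25 to 55 mm away, turned up to 0.1 rad. Pushed below 40 mm it slides standing; pushed above 100 mm it tips, and falls by itself from about 25 degrees.
- box_foot (a point): Middle of the bottom edge of the box's back (y = -30 mm, z = 0 in the box frame): the edge that meets the board.
- box_centre (a point): Middle of the box (85 mm above its underside). Lying on its back on the board, the box has its y axis up, its z axis along the board's -y, its foot overhanging the board's edge by 20 to 45 mm, and its lid's tab towards -x.
- lid (a joint): Angle of the box's lid (rad): 0 shut, 1.57 square to the box, 1.95 fully open. The hinge has some friction (0.05 N m), so the lid stays where it is left; lifting at the tab takes about 1 N. Lid 110 x 170 x 5 mm, 60 g. A light pinch on the tab may slip past about 1 rad; take it again where the lid then stands.
- lid_tab (a point): On the lid's lift tab, a flat tab in the lid's plane, 5 mm thick, 50 mm long (box z 115 to 165 mm), sticking out 30 mm beyond the box's -x side; this point is 15 mm out, mid-length. With the box on its back it can be pinched from above by its two ends, 50 mm apart (fingers closing along box z, parallel to the hinge), and turns between the fingers as the lid swings.
- lid_hinge (a point): Point on the hinge axis (parallel to the box's z, at its +x side), level with the tab's middle, 125 mm from lid_tab.
- gauge_bar: Chrome sewing gauge bar lying on the board, 150 x 22 x 5 mm, origin at the centre of its underside: leave alone.
- darning_egg: Maple darning egg on a footed handle, 68 mm across and 108 mm tall, origin under its foot: leave alone.
- bead_bowl: Glass bead bowl, 90 mm across, 50 mm tall, origin under its foot: leave alone.
- bobbin_case: Black plastic bobbin case with its tray a little out, about 110 x 120 x 45 mm, origin under its middle: leave alone.
- thread_spool: Thread spool, 48 mm across, 62 mm tall, origin under its foot: leave alone.
- tape_tin: Round aluminium tin, 82 mm across, 38 mm tall, origin under its middle: leave alone.

How it is judged:
On the way, in this order (a step that is already met when the one before it is completed fails the run):
1. the box stands upright with its foot against the board's edge (within 12 mm) (y of box_foot in the frame of board below 0.132 m and angle between button_box's own z axis and vertical below 0.12 rad), for 0.2 s.
2. the box lies flat on its back on the board, lid still shut (angle between button_box's own y axis and vertical below 0.12 rad and height (world z) of box_centre between 0.038 and 0.06 m and linear speed of button_box below 0.05 m/s and value of joint lid below 0.3 rad), for 0.2 s.
At the end, for the whole second after the job is handed in: The box lies flat on its back on the board (within 7 degrees, its middle 15 to 140 mm in from the board's +y edge and within 60 mm of the board's midline in x), at rest, with its lid open by more than 1.3 rad (angle between button_box's own y axis and vertical below 0.12 rad and height (world z) of box_centre between 0.038 and 0.06 m and y of box_centre in the frame of board between -0.02 and 0.105 m and x of box_centre in the frame of board between -0.06 and 0.06 m and value of joint lid above 1.3 rad and linear speed of button_box below 0.02 m/s); the robot touches nothing.
It fails at once if a bystander is moved by more than 30 mm (distance of any of gauge_bar, darning_egg, bead_bowl, bobbin_case, thread_spool, tape_tin from where it was at the start of the episode above 0.03 m).
It also fails if it takes over 72 s, if anything falls off the work surface, if the arm or the gripper's body presses on something with over 40 N, if the wrist force passes 120 N, or if a joint passes its speed limit or range.

## Robot

A 6-joint arm with a two-finger parallel gripper is mounted at the origin on the work surface. World frame = base frame: x ahead of the robot, y to its left, z up, the work surface at z = 0. Lengths are in m, angles in rad, forces in N, time in s.
With the tool pointing down it reaches from about 0.35 to 0.775 m from the base axis. Payload 7.3 kg.
Tool frame: the origin (TCP) lies between the finger pads; the fingertips stand 8 mm ahead of it and the grasp point (between the pads) lies 11 mm behind it (robot.nose_length is the distance from the TCP to the fingertips, in m); z points along the fingers, y is the line along which they close (so a half turn about z gives the same grasp; the last joint's range is limited). The gripper opens to 92 mm and grips with 3 to 60 N. Pads are 19 mm wide; open, the fingers measure 130 mm over their backs; the gripper's body (75 mm by 190 mm) begins 47 mm behind the grasp point.
Start: joints at [1.179, 0.342, 1.524, -0, 1.275, -0.146], TCP at [0.128, 0.509, 0.235] pointing down, gripper open.
Joint ranges: [-2.53, 2.53], [-0.77, 2.02], [0.04, 2.7], [-1, 4.14], [0.28, 2.66], [-3.11, 3.11]. Speed limits (rad/s): [2.57, 2.57, 3.14, 3.14, 3.14, 3.14].

## Interface

Orientations are given as [roll, pitch, yaw] about the fixed x, y, z axes, in that order (R = Rz(yaw) Ry(pitch) Rx(roll)).
In Python, from cell import robot gives the robot as it stands. The module is installed in compiled form; this text tells all that it offers.
- The arm moves only by the shell command python3 -m jog 'ROWS' [FORCE]. ROWS is JSON, a list that holds one entry, the list of rows, each a list of 5 numbers: the gripper's target within -1 to 1 (fully open at 1, half-way at 0, shut at -1), then the shift along the tool's x, y, z in m, then the turn about the tool's z in rad. A call has 1 to 5 rows; each row is the pose to reach, as a shift and turn from the pose commanded when the call began, along the tool's axes at that moment; what a row does not reach only later rows make up. A row lasts 1/12 s, in which the tool goes at most 41.7 mm and 7.16 degrees, less where a joint would pass 70% of its speed; a pose out of reach is approached as far as the arm can. A call with a gripper value outside its range is refused whole. The fingers move at their own pace and stop on an object; FORCE is the grip in N (left out, the last holds). Time passes only in rows, so rows that repeat a pose let the fingers close. It gives the time, the measured TCP pose, the force, the opening and the grip force at its end, in the units of the state.
- robot.observe(): the state, without advancing time (a new reading comes with each control period).
- robot.read_camera(name): name is "scene" or "top" or "wrist"; returns the picture (480x640x3 uint8, red, green, blue); there is no depth.
- robot.camera_model(name): a dict with "camera_matrix" (3x3 intrinsics, pixels), "position" and "attitude" of the camera in the world; the wrist camera has in their place "mount" (4x4, takes a point from camera to tool coordinates, whose origin is the TCP and whose axes are the flange's). Camera axes: x right, y down, z forward; pixel columns grow to the right and rows downward; lengths in m; the calibration is good to about 2 mm. A picture is of the moment at which its call begins: read the wrist's pose just before it. camera_model takes no time and is no camera call.
- robot.hand_in(): hands the job in; it is judged then, once.
The state is a dict: "time": time; "qpos": joint angles; "qvel": joint speeds; "joint_efforts": joint torques, N m; "tool_pos": TCP position; "tool_rot": TCP orientation; "contact_force": force on the tool from outside, world axes, zero at the start; "torque": the same for the moment, N m; "opening": finger opening in m; "grip_force": force on a finger pad.
Only numpy, scipy, OpenCV 4.12 (cv2) and the standard library are available. Lean on these libraries where they do the work, as an engineer would, in place of code of your own. Each camera call takes 0.05 s, during which the arm holds its last target. There are 200 camera calls.

## Working session

There is one attempt and no reset: what is moved stays moved. The work goes in short steps, Python scripts to look and compute and a shell command to move; the robot and the scene stay as the last step left them, time stands still between calls to the robot, and variables do not carry over. Pictures are saved under pics/ and viewed, at most 10 in all, crops included, and the job is handed in when it is done.

```bash
mkdir -p pics; python3 - <<'E'
from cell import robot
import cv2,numpy as np
np.set_printoptions(precision=4,suppress=True)
s=robot.observe()
for k in s: print(k,s[k])
for n in("scene","top","wrist"):
    m=robot.camera_model(n); print(n,m)
for n in("scene","top"):
    cv2.imwrite(f'pics/{n}0.png',robot.read_camera(n)[:,:,::-1])
E
```

```text
time 0.0
qpos [ 1.179   0.3427  1.525   0.      1.2754 -0.146 ]
qvel [ 0.0003  0.0008 -0.0007 -0.0022 -0.0001 -0.0018]
joint_efforts [ -0.0013 -43.1252 -24.4217   0.0718   0.0561  -0.0001]
tool_pos [0.1276 0.5088 0.234 ]
tool_rot [-3.14   -0.0002  2.8958]
contact_force [-0.2623 -0.8405 -0.7703]
torque [-0.0267 -0.056  -0.0239]
grip_force 0.0
opening 0.09224979291185101
scene {'camera_matrix': array([[439.7148,   0.    , 318.0196],
       [  0.    , 439.7148, 244.4846],
       [  0.    ,   0.    ,   1.    ]]), 'position': array([1.0882, 0.2675, 0.4913]), 'attitude': array([-2.1617,  0.0068,  2.2069])}
top {'camera_matrix': array([[507.838 ,   0.    , 316.995 ],
       [  0.    , 507.838 , 232.6296],
       [  0.    ,   0.    ,   1.    ]]), 'position': array([ 0.4406, -0.0808,  1.1072]), 'attitude': array([-2.9945, -0.0002, -1.5692])}
wrist {'camera_matrix': array([[392.0601,   0.    , 319.8899],
       [  0.    , 392.0601, 236.3484],
       [  0.    ,   0.    ,   1.    ]]), 'mount': array([[ 0.    , -0.9582, -0.286 ,  0.0775],
       [ 1.    ,  0.    ,  0.    , -0.0016],
       [ 0.    , -0.286 ,  0.9582, -0.1496],
       [ 0.    ,  0.    ,  0.    ,  1.    ]])}
```

View pics/scene0.png

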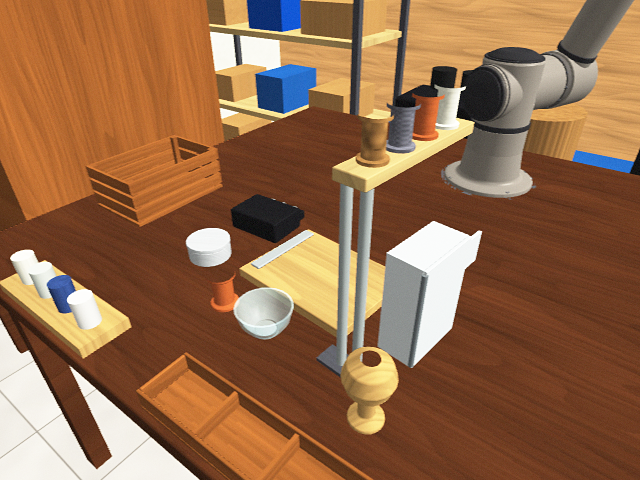

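View pics/top0.png

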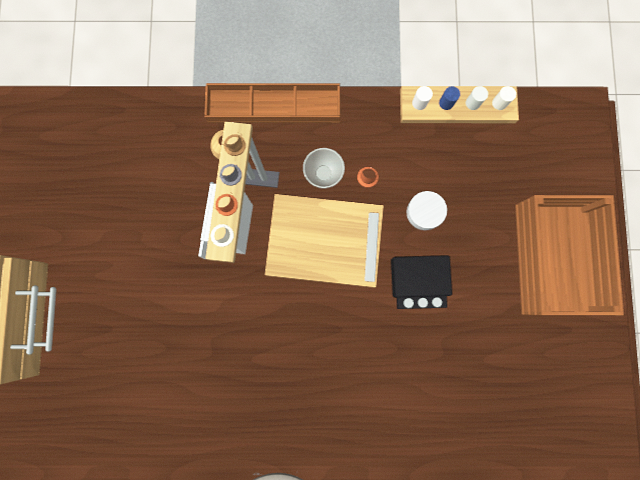

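Scene: box at (380-480,225-362) beyond the rods (345-365), egg in front at (370,390). Top view: board corners ≈(275,195),(383,205),(376,287),(265,276), box at (200-253,183-262) under the ledge. I'll enlarge both.

```bash
cat > h.py <<'E'
from cell import robot
import numpy as np, cv2
from scipy.spatial.transform import Rotation as R
np.set_printoptions(precision=4,suppress=True)
def cam(n):
    m=robot.camera_model(n)
    return m['camera_matrix'],np.array(m['position']),R.from_euler('xyz',m['attitude']).as_matrix()
def ray(n,uv,z):
    K,p,A=cam(n); d=A@np.linalg.inv(K)@[uv[0],uv[1],1]
    return p+d*(z-p[2])/d[2]
def proj(n,X):
    K,p,A=cam(n); q=(np.atleast_2d(X)-p)@A@K.T
    return q[:,:2]/q[:,2:]
E
python3 - <<'E'
from h import *
t=cv2.imread('pics/top0.png');s=cv2.imread('pics/scene0.png')
a=cv2.resize(t[110:300,190:390],(400,380),interpolation=2)
a=cv2.resize(t[110:300,190:390],None,fx=2,fy=2,interpolation=2)
b=cv2.resize(s[215:375,370:490],None,fx=3,fy=3,interpolation=2)
c=np.zeros((480,770,3),np.uint8);c[:380,:400]=a;c[:480,410:770]=b
cv2.imwrite('pics/c0.png',c)
for p in [(275,195),(383,205),(376,287),(265,276)]: print(ray('top',p,.018))
E
```

```text
[0.6852 0.0115 0.018 ]
[ 0.6632 -0.2249  0.018 ]
[ 0.4849 -0.2068  0.018 ]
[0.5079 0.0305 0.018 ]
```

View pics/c0.png

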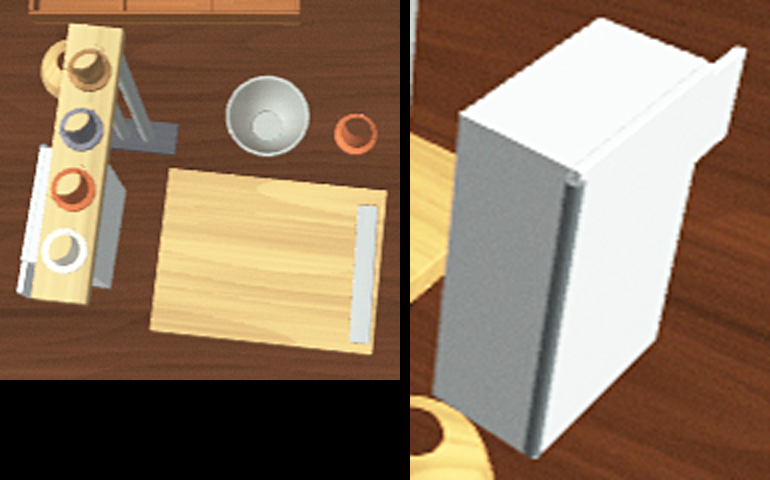

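The crop shows the box corners: top (465,115), (600,18); bottom (536,457), (435,395), (657,342), in the crop's coordinates. Fitting board and box.

```bash
python3 - <<'E'
from h import *
from scipy.optimize import least_squares
bp=[(90,120),(90,-120),(-90,-120),(-90,120)]
uv=np.array([(274,194.5),(383,205),(376.5,286.5),(265,275)])
def W(p,L): 
    L=np.array(L,float)/1000; c,s=np.cos(p[2]),np.sin(p[2])
    return np.c_[p[0]+c*L[:,0]-s*L[:,1],p[1]+s*L[:,0]+c*L[:,1],L[:,2]]
f=lambda p:(proj('top',W(p,[(*b,18) for b in bp]))-uv).ravel()
r=least_squares(f,[.585,-.1,-.09],x_scale=.01);B=r.x;print('board',B,r.fun)
cp=np.array([(465,115),(600,18),(577,180),(536,457),(435,395),(657,342)],float)
u2=np.c_[370+(cp[:,0]-410)/3,215+cp[:,1]/3]
L=[(55,-30,170),(-55,-30,170),(55,30,170),(55,30,0),(55,-30,0),(-55,30,0)]
g=lambda p:(proj('scene',W(p,L))-u2).ravel()
r=least_squares(g,[.585,.1,-.09],x_scale=.01);X=r.x;print('box',X,r.fun)
def inB(P): 
    d=P[:2]-B[:2];c,s=np.cos(B[2]),np.sin(B[2]);return np.array([c*d[0]+s*d[1],-s*d[0]+c*d[1]])
print('box in board',inB(X),X[2]-B[2], 'foot',inB(W(X,[(0,-30,0)])[0]))
print('top proj of box top', proj('top',W(X,L[:3])), 'tab',proj('top',W(X,[(-85,30,165)])))
K,p,A=cam('top')
# egg in scene foot (366,428)
e=ray('scene',(366,425),0);print('egg',e,inB(e))
E
```

```text
board [ 0.5864 -0.0971 -0.0975] [ 0.0907 -0.613   0.2057 -0.4902 -0.0311  0.343  -0.2588  0.7034]
box [ 0.6185  0.1014 -0.1406] [-1.4277 -0.2506  0.7353  0.0924  1.7407 -1.8898 -0.5086  1.6881 -0.6248
  0.0816 -0.1229 -0.1758]
box in board [0.0126 0.2007] -0.04315861511180269 foot [0.0113 0.1707]
top proj of box top [[240.5893 185.8142]
 [230.9156 242.9379]
 [209.3238 181.4313]] tab [[196.9269 254.5603]]
egg [ 0.7902  0.1174 -0.    ] [0.1819 0.2334]
```

```bash
python3 -m jog '[[[1,0,-0.04,0,0],[1,0,-0.08,0,0],[1,0,-0.12,0,0],[1,0,-0.16,0,0],[1,0,-0.2,0,0]]]'; python3 -m jog '[[[1,0,-0.04,0,0],[1,0,-0.08,0,0],[1,0,-0.12,0,0],[1,0,-0.12,0,0],[1,0,-0.12,0,0]]]'; python3 -c "
from h import *
print(robot.observe()['qpos'])"
```

```text
time: 0.52
tool_pos: [0.0783, 0.3132, 0.2341]
tool_rot: [-3.141, -0.0, 2.896]
contact_force: [0.7, -0.9, 1.0]
opening: 0.0918
grip_force: 0.0
time: 0.93
tool_pos: [0.0495, 0.1978, 0.2349]
tool_rot: [3.139, 0.001, 2.894]
contact_force: [0.3, 1.6, -0.2]
opening: 0.0919
grip_force: 0.0
[ 0.9416 -0.322   2.197   0.      1.2633 -0.3817]
```

```bash
python3 -m jog '[[[1,0,-0.03,0,0],[1,0,-0.06,0,0],[1,0,-0.1,0,0],[1,0,-0.1,0,0],[1,0,-0.1,0,0]]]'|head -3; python3 -c "
from h import *
print(robot.observe()['qpos'])";  python3 -m jog '[[[1,0,0,0,0]]]'|head -3
```

```text
time: 1.35
tool_pos: [0.0256, 0.1009, 0.2346]
tool_rot: [3.141, 0.001, 2.89]
[ 0.4998 -0.6407  2.3111 -0.0004  1.47   -0.8189]
time: 1.43
tool_pos: [0.0266, 0.1024, 0.2351]
tool_rot: [3.14, 0.001, 2.891]
```

```bash
python3 -m jog '[[[1,-0.29,0.07,0,0],[1,-0.29,0.07,0,0],[1,-0.29,0.07,0,0],[1,-0.29,0.07,0,0],[1,-0.29,0.07,0,0]]]'|head -3;python3 -m jog '[[[1,-0.15,-0.35,0,0],[1,-0.15,-0.35,0,0],[1,-0.15,-0.35,0,0],[1,-0.15,-0.35,0,0],[1,-0.15,-0.35,0,0]]]'|head -3; 
```

```text
time: 1.85
tool_pos: [0.2259, 0.1017, 0.2339]
tool_rot: [3.141, -0.001, 2.897]
time: 2.27
tool_pos: [0.2555, -0.0886, 0.2341]
tool_rot: [3.141, -0.0, 2.899]
```

```bash
python3 -m jog '[[[1,-0.05,-0.4,0,0],[1,-0.05,-0.4,0,0],[1,-0.05,-0.4,0,0],[1,-0.05,-0.4,0,0],[1,-0.05,-0.4,0,0]]]'|head -3;python3 -m jog '[[[1,0.1,-0.4,0,0],[1,0.1,-0.4,0,0],[1,0.1,-0.4,0,0],[1,0.1,-0.4,0,0],[1,0.1,-0.4,0,0]]]'|head -3;  python3 -c "
from h import *
print(robot.observe()['qpos'])"
```

```text
time: 2.68
tool_pos: [0.2303, -0.2964, 0.2333]
tool_rot: [3.14, -0.0, 2.898]
time: 3.1
tool_pos: [0.1323, -0.4804, 0.2324]
tool_rot: [3.14, -0.0, 2.898]
[-1.4564  0.2962  1.5976  0.0006  1.2497 -2.7841]
```

```bash
for i in 1 ; do python3 -m jog '[[[1,0.03,-0.2,0,0],[1,0.03,-0.2,0,0],[1,0.03,-0.2,0,0],[1,0.03,-0.2,0,0],[1,0.03,-0.2,0,0]]]'|head -3;python3 -m jog '[[[1,0,-0.2,0,0],[1,0,-0.2,0,0],[1,0,-0.2,0,0],[1,0,-0.2,0,0],[1,0,-0.2,0,0]]]'|head -3; python3 -m jog '[[[1,0,-0.2,0,0],[1,0,-0.2,0,0],[1,0,-0.2,0,0],[1,0,-0.2,0,0],[1,0,-0.2,0,0]]]'|head -3; done; python3 -c "
from h import *
print(robot.observe()['qpos'])"
```

```text
time: 3.52
tool_pos: [0.0554, -0.6679, 0.2309]
tool_rot: [3.14, -0.0, 2.898]
time: 3.93
tool_pos: [0.0175, -0.824, 0.2295]
tool_rot: [-3.139, 0.001, 2.899]
time: 4.35
tool_pos: [-0.02, -0.8551, 0.1967]
tool_rot: [-3.102, 0.009, 2.897]
[-1.6849  1.1769  0.0361  0.0038  1.8881 -3.0096]
```

```bash
python3 -m jog '[[[1,0,-0.1,0,0],[1,0,-0.1,0,0],[1,0,-0.1,0,0],[1,0,-0.1,0,0],[1,0,-0.1,0,0]]]'; python3 -c "
from h import *
print(robot.observe()['qpos'])";python3 -m jog '[[[1,0,0.1,0,0],[1,0,0.1,0,0],[1,0,0.1,0,0],[1,0,0.1,0,0],[1,0,0.1,0,0]]]'; python3 -c "
from h import *
print(robot.observe()['qpos'])"
```

```text
time: 4.77
tool_pos: [-0.0411, -0.871, 0.1771]
tool_rot: [-3.07, 0.015, 2.896]
contact_force: [0.5, -0.5, -0.8]
opening: 0.0915
grip_force: 0.0
[-1.7084  1.2009  0.0361  0.0079  1.8319 -3.0308]
time: 5.18
tool_pos: [-0.0149, -0.7704, 0.1699]
tool_rot: [-3.074, 0.015, 2.897]
contact_force: [-0.0, -0.7, -1.2]
opening: 0.0919
grip_force: 0.0
[-1.6922  0.8271  0.8497  0.007   1.3957 -3.0192]
```

```bash
python3 -m jog '[[[1,0,-0.2,-0.12,0],[1,0,-0.2,-0.12,0],[1,0,-0.2,-0.12,0],[1,0,-0.2,-0.12,0],[1,0,-0.2,-0.12,0]]]'; python3 -m jog '[[[1,0,-0.2,-0.12,0],[1,0,-0.2,-0.12,0],[1,0,-0.2,-0.12,0],[1,0,-0.2,-0.12,0],[1,0,-0.2,-0.12,0]]]'; python3 -c "
from h import *
print(robot.observe()['qpos'])"
```

```text
time: 5.6
tool_pos: [-0.0451, -0.8556, 0.2384]
tool_rot: [-3.051, 0.02, 2.898]
contact_force: [-1.2, -11.5, 8.5]
opening: 0.092
grip_force: 0.0
time: 6.02
tool_pos: [-0.0684, -0.8507, 0.2792]
tool_rot: [-3.008, 0.026, 2.897]
contact_force: [0.3, -0.1, -0.3]
opening: 0.0917
grip_force: 0.0
[-1.7468  1.08    0.0361  0.0175  1.8908 -3.0648]
```

```bash
python3 -m jog '[[[1,0,0.1,0,0.6],[1,0,0.1,0,0.6],[1,0,0.1,0,0.6],[1,0,0.1,0,0.6],[1,0,0.1,0,0.6]]]'|sed -n 2,3p; python3 -m jog '[[[1,0,0,0,0.6],[1,0,0,0,0.6],[1,0,0,0,0.6],[1,0,0,0,0.6],[1,0,0,0,0.6]]]'|sed -n 2,3p;python3 -m jog '[[[1,0,0,0,0.22],[1,0,0,0,0.22]]]'|sed -n 2,3p;  python3 -c "
from h import *
s=robot.observe();print(s['qpos']);print(R.from_euler('xyz',s['tool_rot']).as_matrix())"
```

```text
tool_pos: [-0.0421, -0.7506, 0.2634]
tool_rot: [-3.037, 0.076, 2.475]
tool_pos: [-0.0438, -0.7561, 0.2661]
tool_rot: [-3.094, 0.129, 1.872]
tool_pos: [-0.0437, -0.7561, 0.2659]
tool_rot: [-3.124, 0.136, 1.65]
[-1.736   0.7099  0.8274  0.0155  1.4679 -1.8145]
[[-0.0784  0.9969 -0.0072]
 [ 0.9876  0.0766 -0.1367]
 [-0.1358 -0.0178 -0.9906]]
```

```bash
python3 -m jog '[[[1,-0.1,0.06,0,0.17],[1,-0.1,0.06,0,0.17],[1,-0.2,0.06,-0.03,0.17],[1,-0.2,0.06,-0.03,0.17],[1,-0.2,0.06,-0.03,0.17]]]'|sed -n 2,3p; python3 -m jog '[[[1,-0.3,0,-0.1,0],[1,-0.3,0,-0.1,0],[1,-0.3,0,-0.1,0],[1,-0.3,0,-0.1,0],[1,-0.3,0,-0.1,0]]]'|sed -n 2,3p;python3 -m jog '[[[1,-0.3,0,-0.1,0],[1,-0.3,0,-0.1,0],[1,-0.3,0,-0.1,0],[1,-0.3,0,-0.1,0],[1,-0.3,0,-0.1,0]]]'|sed -n 2,3p;  python3 -c "
from h import *
s=robot.observe();print(s['qpos']);print(R.from_euler('xyz',s['tool_rot']).as_matrix())"
```

```text
tool_pos: [0.0197, -0.858, 0.2822]
tool_rot: [3.134, 0.154, 1.484]
tool_pos: [0.0031, -0.8649, 0.2976]
tool_rot: [3.131, 0.196, 1.483]
tool_pos: [-0.0084, -0.8697, 0.309]
tool_rot: [3.128, 0.226, 1.483]
[-1.6746  1.0492  0.0361  0.0179  1.83   -1.5819]
[[ 0.0853  0.9963 -0.006 ]
 [ 0.9707 -0.0845 -0.2249]
 [-0.2246  0.0134 -0.9744]]
```

```bash
for i in 1 2 3 4 5 6 7; do python3 -m jog '[[[1,-0.3,0,0.06,0],[1,-0.3,0,0.06,0],[1,-0.3,0,0.06,0],[1,-0.3,0,0.06,0],[1,-0.3,0,0.06,0]]]'|sed -n 2,3p;done;  python3 -c "
from h import *
s=robot.observe();print(s['time'],s['qpos']);print(R.from_euler('xyz',s['tool_rot']).as_matrix())"
```

```text
tool_pos: [-0.0199, -0.904, 0.255]
tool_rot: [3.125, 0.258, 1.483]
tool_pos: [-0.0296, -0.9297, 0.2163]
tool_rot: [3.123, 0.293, 1.482]
tool_pos: [-0.0379, -0.9499, 0.1876]
tool_rot: [3.122, 0.327, 1.481]
tool_pos: [-0.0449, -0.9663, 0.1683]
tool_rot: [3.12, 0.362, 1.481]
tool_pos: [-0.0508, -0.98, 0.1574]
tool_rot: [3.119, 0.396, 1.48]
tool_pos: [-0.0559, -0.9915, 0.1536]
tool_rot: [3.117, 0.431, 1.479]
tool_pos: [-0.0604, -1.0014, 0.1558]
tool_rot: [3.116, 0.465, 1.478]
11.1833 [-1.7234  1.2631  0.037   0.0531  1.3788 -1.6345]
[[ 0.0828  0.9964 -0.0163]
 [ 0.89   -0.0812 -0.4487]
 [-0.4485  0.0227 -0.8935]]
```

```bash
for i in 1 2 3 4 5; do python3 -m jog '[[[1,-0.3,0,0.1,0],[1,-0.3,0,0.1,0],[1,-0.3,0,0.1,0],[1,-0.3,0,0.1,0],[1,-0.3,0,0.1,0]]]'|sed -n 2,3p;done;  python3 -c "
from h import *
s=robot.observe();print(s['time'],s['qpos']);print(R.from_euler('xyz',s['tool_rot']).as_matrix())"
```

```text
tool_pos: [-0.0641, -1.0139, 0.1448]
tool_rot: [3.115, 0.498, 1.477]
tool_pos: [-0.0673, -1.0245, 0.1422]
tool_rot: [3.114, 0.532, 1.476]
tool_pos: [-0.0702, -1.0335, 0.1452]
tool_rot: [3.113, 0.564, 1.475]
tool_pos: [-0.0728, -1.0412, 0.1531]
tool_rot: [3.112, 0.597, 1.474]
tool_pos: [-0.075, -1.0478, 0.1653]
tool_rot: [3.111, 0.629, 1.473]
13.2667 [-1.7357  1.2828  0.0369  0.0749  1.1966 -1.6524]
[[ 0.0791  0.9965 -0.0273]
 [ 0.8048 -0.08   -0.5882]
 [-0.5883  0.0246 -0.8083]]
```

```bash
cat >> h.py <<'E'
B=np.array([.5864,-.0971,-.0975])
def b2w(x,y,z):
    c,s=np.cos(B[2]),np.sin(B[2]); return np.array([B[0]+c*x-s*y,B[1]+s*x+c*y,z])
def w2b(P):
    c,s=np.cos(B[2]),np.sin(B[2]); d=np.array(P)-[B[0],B[1],0]; return np.array([c*d[0]+s*d[1],-s*d[0]+c*d[1],d[2]])
def legs(*W):
    s=robot.observe();M=R.from_euler('xyz',s['tool_rot']).as_matrix();p=np.array(s['tool_pos'])
    print('t',s['time'],'board',w2b(p))
    for w in W: print(np.array(w),'tool d',M.T@(np.array(w)-p),'rows',np.linalg.norm(w-p)/.0417); p=np.array(w)
E
python3 -c "
from h import *
legs([.15,-.65,.32],[.36,-.25,.34],[.38,.15,.34],[.5,.45,.32],b2w(.0126,.30,.1),b2w(.0126,.273,.028))"
```

```text
t 13.2667 board [-0.5657 -1.0106  0.1653]
[ 0.15 -0.65  0.32] tool d [ 0.2469  0.1962 -0.3651] rows 11.5705939972244
[ 0.36 -0.25  0.34] tool d [ 0.3268  0.1777 -0.2572] rows 10.844526671074354
[0.38 0.15 0.34] tool d [ 0.3235 -0.0121 -0.2358] rows 9.60430906211069
[0.5  0.45 0.32] tool d [ 0.2627  0.0951 -0.1636] rows 7.763268132488559
[0.6281 0.2002 0.1   ] tool d [-0.0614  0.1423  0.3212] rows 8.552669161892434
[0.6255 0.1734 0.028 ] tool d [ 0.0205 -0.0022  0.0741] rows 1.84402958532033
```

```bash
python3 -m jog '[[[0,0.107,0.085,-0.158,0],[0,0.107,0.085,-0.158,0],[0,0.107,0.085,-0.158,0],[0,0.107,0.085,-0.158,0],[0,0.107,0.085,-0.158,0]]]'|sed -n 2,3p; python3 -m jog '[[[0,0.14,0.11,-0.207,0],[0,0.14,0.11,-0.207,0],[0,0.14,0.11,-0.207,0],[0,0.14,0.11,-0.207,0],[0,0.14,0.11,-0.207,0]]]'|sed -n 2,3p; python3 -c "
from h import *
print(robot.observe()['qpos'])
legs([.36,-.25,.34],[.38,.15,.34],[.5,.45,.32],b2w(.0126,.30,.1),b2w(.0126,.273,.028))"
```

```text
tool_pos: [-0.0017, -0.9187, 0.2156]
tool_rot: [3.111, 0.628, 1.472]
tool_pos: [0.0951, -0.7467, 0.2835]
tool_rot: [3.111, 0.63, 1.472]
[-1.5229  0.4395  1.4038 -0.089   0.6722 -1.3829]
t 14.1 board [-0.4258 -0.6943  0.2835]
[ 0.36 -0.25  0.34] tool d [ 0.3873  0.2256 -0.3452] rows 13.566994280805009
[0.38 0.15 0.34] tool d [ 0.3234 -0.0121 -0.236 ] rows 9.60430906211069
[0.5  0.45 0.32] tool d [ 0.2626  0.095  -0.1637] rows 7.763268132488559
[0.6281 0.2002 0.1   ] tool d [-0.0612  0.1422  0.3213] rows 8.552669161892434
[0.6255 0.1734 0.028 ] tool d [ 0.0206 -0.0023  0.0741] rows 1.84402958532033
```

```bash
python3 -m jog '[[[0,0.08,0.17,-0.09,0],[0,0.08,0.17,-0.09,0],[0,0.08,0.17,-0.09,0],[0,0.08,0.17,-0.09,0],[0,0.08,0.17,-0.09,0]]]'|sed -n 2,3p; python3 -m jog '[[[0,0.12,0.1,-0.12,0],[0,0.12,0.1,-0.12,0],[0,0.12,0.1,-0.12,0],[0,0.12,0.1,-0.12,0],[0,0.12,0.1,-0.12,0]]]'|sed -n 2,3p; python3 -c "
from h import *
print(robot.observe()['qpos'])
legs([.38,-.15,.34],[.40,.15,.34],[.5,.45,.32],b2w(.0126,.30,.1),b2w(.0126,.273,.028))"
```

```text
tool_pos: [0.2737, -0.6437, 0.3135]
tool_rot: [3.11, 0.63, 1.472]
tool_pos: [0.3865, -0.4832, 0.3425]
tool_rot: [3.109, 0.63, 1.473]
[-0.8059  0.2532  1.5149 -0.5393  0.9788 -0.5025]
t 14.9333 board [-0.1613 -0.4038  0.3425]
[ 0.38 -0.15  0.34] tool d [ 0.2689 -0.0329 -0.1941] rows 7.993178291288385
[0.4  0.15 0.34] tool d [ 0.2428 -0.0037 -0.1772] rows 7.210214090346717
[0.5  0.45 0.32] tool d [ 0.261   0.0755 -0.1631] rows 7.598551327460364
[0.6281 0.2002 0.1   ] tool d [-0.0611  0.1416  0.3216] rows 8.552669161892434
[0.6255 0.1734 0.028 ] tool d [ 0.0206 -0.0024  0.074 ] rows 1.84402958532033
```

```bash
python3 -m jog '[[[0,0.135,-0.016,-0.097,0],[0,0.135,-0.016,-0.097,0],[0,0.135,-0.016,-0.097,0],[0,0.135,-0.016,-0.097,0],[0,0.135,-0.016,-0.097,0]]]'|sed -n 2,3p;python3 -m jog '[[[0,0.135,-0.016,-0.097,0],[0,0.135,-0.016,-0.097,0],[0,0.135,-0.016,-0.097,0],[0,0.135,-0.016,-0.097,0],[0,0.135,-0.016,-0.097,0]]]'|sed -n 2,3p; python3 -m jog '[[[0,0.125,0,-0.09,0],[0,0.125,0,-0.09,0],[0,0.125,0,-0.09,0],[0,0.125,0,-0.09,0],[0,0.125,0,-0.09,0]]]'|sed -n 2,3p;python3 -c "
from h import *
print(robot.observe()['qpos'])
legs([.40,.15,.34],[.5,.45,.32],b2w(.0126,.30,.1),b2w(.0126,.273,.028))"
```

```text
tool_pos: [0.3824, -0.3133, 0.3401]
tool_rot: [3.11, 0.628, 1.476]
tool_pos: [0.3802, -0.1462, 0.3384]
tool_rot: [3.11, 0.627, 1.479]
tool_pos: [0.393, 0.0053, 0.3373]
tool_rot: [3.11, 0.627, 1.477]
[ 0.2637  0.1538  1.6554 -0.5948  1.5508  0.427 ]
t 16.1833 board [-0.2024  0.0831  0.3373]
[0.4  0.15 0.34] tool d [ 0.1156 -0.0039 -0.0872] rows 3.474102610382659
[0.5  0.45 0.32] tool d [ 0.2612  0.0765 -0.1622] rows 7.598551327460364
[0.6281 0.2002 0.1   ] tool d [-0.0625  0.1411  0.3215] rows 8.552669161892434
[0.6255 0.1734 0.028 ] tool d [ 0.0204 -0.0024  0.0741] rows 1.84402958532033
```

```bash
python3 -m jog '[[[0,0.116,-0.004,-0.087,0],[0,0.116,-0.004,-0.087,0],[0,0.116,-0.004,-0.087,0],[0,0.15,0,-0.11,0],[0,0.18,0.01,-0.13,0]]]'|sed -n 2,3p;python3 -m jog '[[[0,0.13,0.04,-0.08,0],[0,0.13,0.04,-0.08,0],[0,0.13,0.04,-0.08,0],[0,0.13,0.04,-0.08,0],[0,0.13,0.04,-0.08,0]]]'|sed -n 2,3p; python3 -c "
from h import *
print(robot.observe()['qpos'])
legs(b2w(.0126,.45,.25),b2w(.0126,.30,.1),b2w(.0126,.273,.028))"
```

```text
tool_pos: [0.4156, 0.2091, 0.338]
tool_rot: [3.11, 0.628, 1.472]
tool_pos: [0.4699, 0.3599, 0.3218]
tool_rot: [3.115, 0.631, 1.478]
[ 0.7422  0.7315  0.7893 -0.4864  2.0477  0.6943]
t 17.0167 board [-0.1604  0.4435  0.3218]
[0.6427 0.3495 0.25  ] tool d [0.0469 0.1715 0.0592] rows 4.494443578341084
[0.6281 0.2002 0.1   ] tool d [-0.0327 -0.0063  0.2095] rows 5.087099145226961
[0.6255 0.1734 0.028 ] tool d [ 0.0207 -0.0021  0.074 ] rows 1.84402958532033
```

```bash
python3 -m jog '[[[0,0.047,0.171,0.059,0],[0,0.047,0.171,0.059,0],[0,0.047,0.171,0.059,0],[0,0.047,0.171,0.059,0],[0,0.047,0.171,0.059,0]]]'|sed -n 2,3p;python3 -m jog '[[[0,-0.033,-0.006,0.21,0],[0,-0.033,-0.006,0.21,0],[0,-0.033,-0.006,0.21,0],[0,-0.033,-0.006,0.21,0],[0,-0.033,-0.006,0.21,0]]]'|sed -n 2,3p; python3 -c "
from h import *
print(robot.observe()['qpos'])
cv2.imwrite('pics/s1.png',robot.read_camera('scene')[:,:,::-1])
legs(b2w(.0126,.273,.028),b2w(.0126,.192,.028))"
```

```text
tool_pos: [0.6441, 0.3416, 0.2525]
tool_rot: [3.113, 0.631, 1.47]
tool_pos: [0.6288, 0.2146, 0.1257]
tool_rot: [3.111, 0.628, 1.472]
[ 0.455   0.9069  0.9689 -0.5422  1.5977  0.6222]
t 17.9 board [0.0071 0.3061 0.1178]
[0.6255 0.1734 0.028 ] tool d [0.027  0.0044 0.0919] rows 2.2985242184586165
[0.6176 0.0928 0.028 ] tool d [-0.065  -0.001   0.0483] rows 1.942446043165468
```

View pics/s1.png

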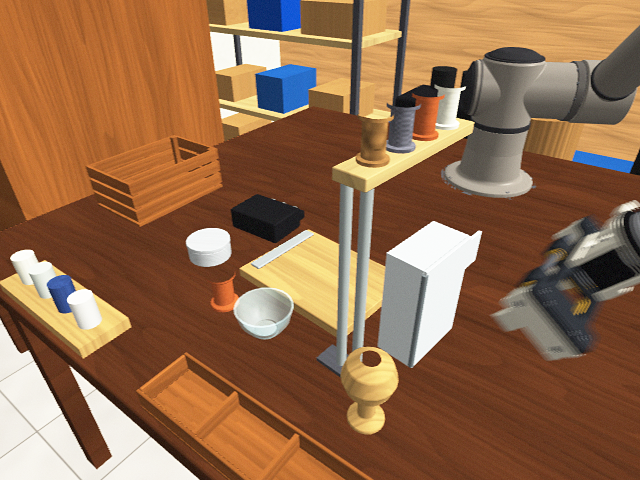

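The gripper (≈(570,290)) hovers behind the box (380–480, 225–362) with its fingertips near (510,320), tilted properly. Lower, then push.

```bash
python3 -m jog '[[[0,0.027,0.004,0.092,0],[0,0.027,0.004,0.092,0],[0,0.027,0.004,0.092,0],[0,0.027,0.004,0.092,0]]]'|sed -n 2,4p; python3 -m jog '[[[0,-0.010,0,0.0075,0],[0,-0.020,0,0.015,0],[0,-0.026,0,0.0193,0],[0,-0.032,0,0.0238,0],[0,-0.032,0,0.0238,0]]]'|sed -n 2,4p; python3 -c "
from h import *
legs(b2w(.0126,.192,.028))"
```

```text
tool_pos: [0.6311, 0.1818, 0.0332]
tool_rot: [3.119, 0.633, 1.475]
contact_force: [-0.1, 0.2, -0.6]
tool_pos: [0.6302, 0.1443, 0.0378]
tool_rot: [3.108, 0.628, 1.47]
contact_force: [0.4, -0.4, 0.5]
t 18.65 board [0.0201 0.2445 0.0378]
[0.6176 0.0928 0.028 ] tool d [-0.0367 -0.0086  0.0385] rows 1.2928853551507768
```

```bash
python3 -m jog '[[[0,0.007,-0.007,0.0097,0],[0,0.007,-0.007,0.0097,0],[0,0.003,-0.007,0.0125,0],[0,-0.001,-0.007,0.0155,0],[0,-0.005,-0.007,0.0185,0]]]'|sed -n 2,4p; python3 -m jog '[[[0,-0.004,0,0.003,0],[0,-0.008,0,0.006,0],[0,-0.012,0,0.009,0],[0,-0.016,0,0.012,0],[0,-0.016,0,0.012,0]]]'|sed -n 2,4p; python3 -c "
from h import *
legs(b2w(.0126,.192,.028))"
```

```text
tool_pos: [0.622, 0.1308, 0.0241]
tool_rot: [3.11, 0.628, 1.473]
contact_force: [0.1, 1.7, -0.5]
tool_pos: [0.62, 0.1094, 0.0238]
tool_rot: [3.111, 0.63, 1.472]
contact_force: [0.8, 1.7, 0.3]
t 19.4833 board [0.0134 0.2088 0.0238]
[0.6176 0.0928 0.028 ] tool d [-0.0161 -0.0009  0.0064] rows 0.4160817269459521
```

```bash
python3 -m jog '[[[0,-0.003,0,0.002,0],[0,-0.006,0,0.004,0],[0,-0.008,0,0.0056,0],[0,-0.010,0,0.007,0],[0,-0.010,0,0.007,0]]]'|sed -n 2,4p; python3 -m jog '[[[0,-0.0016,0,0.0012,0],[0,-0.0032,0,0.0024,0],[0,-0.0032,0,0.0024,0]]]'|sed -n 2,4p;  python3 -c "
from h import *
cv2.imwrite('pics/s2.png',robot.read_camera('scene')[200:400,340:540,::-1].repeat(3,0).repeat(3,1))
legs(b2w(.0126,.192,.028))"
```

```text
tool_pos: [0.6189, 0.098, 0.0237]
tool_rot: [3.111, 0.629, 1.472]
contact_force: [0.2, 1.3, -0.2]
tool_pos: [0.6193, 0.095, 0.0237]
tool_rot: [3.109, 0.627, 1.472]
contact_force: [1.3, 4.4, -0.3]
t 20.2 board [0.014  0.1944 0.0237]
[0.6176 0.0928 0.028 ] tool d [-0.0045 -0.0014 -0.0021] rows 0.12271953044243142
```

View pics/s2.png

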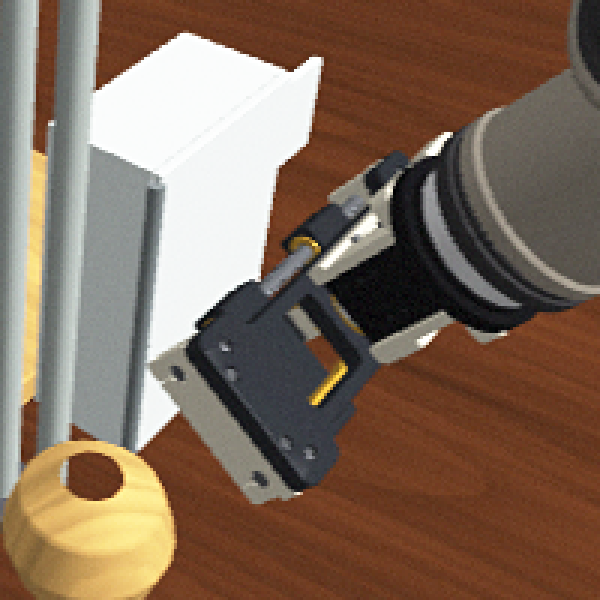

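The box is upright with its foot near the board edge (hidden by the rods); fingers press low on its lid. A little more to confirm contact.

```bash
python3 -m jog '[[[0,-0.0016,0,0.0012,0],[0,-0.0024,0,0.0018,0],[0,-0.0024,0,0.0018,0],[0,-0.0024,0,0.0018,0]]]'|sed -n 2,4p;  python3 -c "
from h import *
legs(b2w(.0126,.23,.03),b2w(.0126,.24,.135),b2w(.0126,.20,.115),b2w(.0126,.135,.125))"
```

```text
tool_pos: [0.6199, 0.0939, 0.0238]
tool_rot: [3.106, 0.624, 1.472]
contact_force: [4.0, 11.6, 1.3]
t 20.5333 board [0.0148 0.1934 0.0238]
[0.6213 0.1306 0.03  ] tool d [ 0.0261 -0.0013 -0.0265] rows 0.8920429314789661
[0.6223 0.1405 0.135 ] tool d [-0.0533  0.0032 -0.091 ] rows 2.529379269751677
[0.6184 0.1007 0.115 ] tool d [-0.0208 -0.0013  0.0396] rows 1.0724546654675244
[0.6121 0.036  0.125 ] tool d [-0.0586 -0.001   0.0299] rows 1.5770918990366793
```

```bash
python3 -m jog '[[[0,0.026,-0.001,-0.0265,0],[0,0.026,-0.001,-0.0265,0],[0,-0.01,0.001,-0.09,0],[0,-0.027,0.002,-0.118,0],[0,-0.027,0.002,-0.118,0]]]'|sed -n 2,4p;  python3 -c "
from h import *
cv2.imwrite('pics/s3.png',robot.read_camera('scene')[:,:,::-1])
legs(b2w(.0126,.21,.108),b2w(.0126,.135,.12))"
```

```text
tool_pos: [0.6225, 0.1394, 0.1391]
tool_rot: [3.106, 0.629, 1.47]
contact_force: [1.0, -0.3, 0.3]
t 21.0 board [0.0144 0.2397 0.1431]
[0.6194 0.1107 0.108 ] tool d [-0.0035 -0.0035  0.0457] rows 1.1029146586274088
[0.6121 0.036  0.12  ] tool d [-0.0678 -0.0009  0.0342] rows 1.8214372519672173
```

View pics/s3.png

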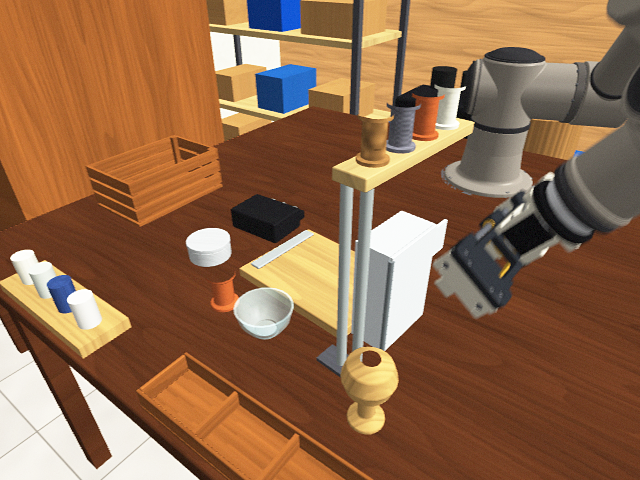

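The box stands upright (360–445, 212–348) at the board's edge, gripper clear at (490,270). Now the tipping push.

```bash
python3 -m jog '[[[0,-0.0035,-0.003,0.0457,0],[0,-0.0035,-0.003,0.0457,0],[0,-0.0115,-0.003,0.050,0]]]'|sed -n 2,4p; python3 -m jog '[[[0,-0.009,0,0.0046,0],[0,-0.018,0,0.009,0],[0,-0.027,0,0.0137,0],[0,-0.036,0,0.018,0],[0,-0.045,0,0.0228,0]]]'|sed -n 2,4p;  python3 -c "
from h import *
cv2.imwrite('pics/s4.png',robot.read_camera('scene')[:,:,::-1])
legs(b2w(.0126,.135,.12))"
```

```text
tool_pos: [0.6143, 0.0996, 0.0986]
tool_rot: [3.118, 0.631, 1.476]
contact_force: [0.3, 0.3, -0.2]
tool_pos: [0.6122, 0.0498, 0.1099]
tool_rot: [3.11, 0.629, 1.472]
contact_force: [-0.3, 1.1, -0.6]
t 21.7167 board [0.0114 0.1469 0.1102]
[0.6121 0.036  0.12  ] tool d [-0.0154  0.0013 -0.0008] rows 0.3714743383327518
```

View pics/s4.png

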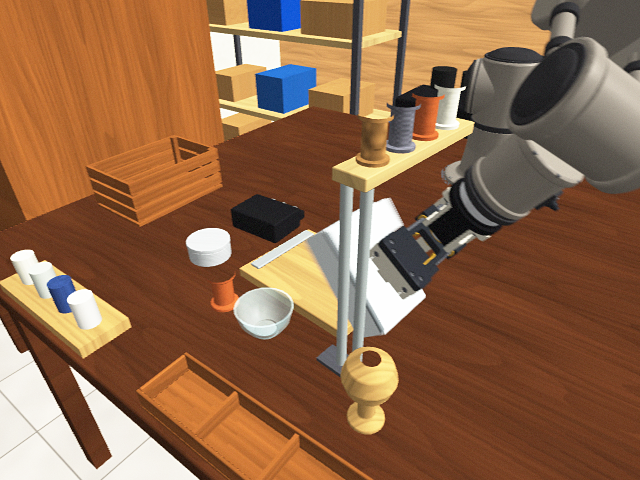

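The box is tipping over the edge (top at (330,240), foot at (420,295)), ledge cleared by the wrist. I let it fall.

```bash
python3 -m jog '[[[0,-0.008,0,0,0],[0,-0.008,0,0,0],[0,-0.008,0,0,0]]]'|sed -n 2,4p;python3 -m jog '[[[0,0.02,0,-0.06,0],[0,0.02,0,-0.06,0],[0,0.02,0,-0.06,0],[0,0.02,0,-0.06,0],[0,0.02,0,-0.06,0]]]'|sed -n 2,4p;   python3 -c "
from h import *
a=robot.read_camera('scene')[140:380,200:500,::-1];b=robot.read_camera('top')[100:300,180:400,::-1]
c=np.zeros((480,800,3),np.uint8);c[:480,:450]=cv2.resize(a,(450,360)).repeat(1,0)[:480] if 0 else cv2.copyMakeBorder(cv2.resize(a,(450,360)),0,120,0,0,0)
c[:309,460:800]=cv2.resize(b,(340,309))
cv2.imwrite('pics/s5.png',c);cv2.imwrite('pics/t5f.png',robot.read_camera('top')[:,:,::-1]);cv2.imwrite('pics/s5f.png',robot.read_camera('scene')[:,:,::-1]);print(robot.observe()['qpos'],robot.observe()['time'])"
```

```text
tool_pos: [0.6116, 0.0444, 0.1144]
tool_rot: [3.11, 0.629, 1.472]
contact_force: [0.8, 0.6, -0.7]
tool_pos: [0.6142, 0.0958, 0.1498]
tool_rot: [3.113, 0.63, 1.474]
contact_force: [-0.4, -0.1, -0.5]
[ 0.3068  0.7548  1.2179 -0.5906  1.4436  0.5556] 22.5833
```

View pics/s5.png

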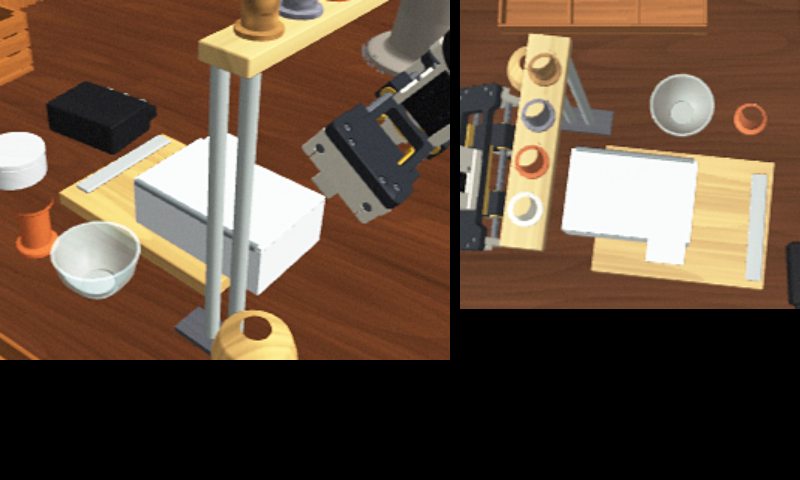

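The box lies flat on its back on the board, lid shut, tab towards −x (top crop tab outer corners ≈(645,262),(684,265)). Now I return the tool to vertical by the same over-reach trick on the +y side, and fit the lying box from the crop.

```bash
python3 - <<'E'
from h import *
from scipy.optimize import least_squares
cp=np.array([(577,150),(696,160),(562,233),(645,262),(684,265)],float)
uv=np.c_[180+(cp[:,0]-460)/1.545,100+cp[:,1]/1.545]
L=np.array([(55,0),(55,-170),(-55,0),(-85,-115),(-85,-165)])/1000
def W(p,L): c,s=np.cos(p[2]),np.sin(p[2]); return np.c_[p[0]+c*L[:,0]-s*L[:,1],p[1]+s*L[:,0]+c*L[:,1],np.full(len(L),.078)]
r=least_squares(lambda p:(proj('top',W(p,L))-uv).ravel(),[.6,.05,-.1],x_scale=.01)
print(r.x,r.fun)
for q in [(0,-.085),(-.070,-.14),(.055,-.14)]: w=W(r.x,np.array([q]))[0]; print(q,w,w2b(w))
legs(b2w(.0,.36,.27),[.45,.42,.33],[.2,.55,.33],[.01,.66,.30])
E
```

```text
[ 0.613   0.0582 -0.0963] [-3.234  -0.245   1.5065  1.1613  0.2007 -1.4016  1.087  -0.0142  0.4012
  0.4573]
(0, -0.085) [ 0.6048 -0.0264  0.078 ] [0.0115 0.0722 0.078 ]
(-0.07, -0.14) [ 0.5299 -0.0744  0.078 ] [-0.0585  0.0171  0.078 ]
(0.055, -0.14) [ 0.6543 -0.0864  0.078 ] [0.0665 0.0173 0.078 ]
t 22.5833 board [0.009  0.1939 0.1498]
[0.6214 0.2612 0.27  ] tool d [ 0.0634 -0.0035 -0.1951] rows 4.9205281378727035
[0.45 0.42 0.33] tool d [ 0.0789 -0.1823 -0.137 ] rows 5.785976430075446
[0.2  0.55 0.33] tool d [ 0.0848 -0.2596 -0.0692] rows 6.757315493335909
[0.01 0.66 0.3 ] tool d [ 0.0911 -0.1989 -0.035 ] rows 5.313793718503678
```

```bash
python3 -m jog '[[[0,0.063,-0.003,-0.195,0],[0,0.063,-0.003,-0.195,0],[0,0.063,-0.003,-0.195,0],[0,0.063,-0.003,-0.195,0],[0,0.063,-0.003,-0.195,0]]]'|sed -n 2,3p;python3 -m jog '[[[0,0.079,-0.182,-0.137,0],[0,0.079,-0.182,-0.137,0],[0,0.079,-0.182,-0.137,0],[0,0.079,-0.182,-0.137,0],[0,0.079,-0.182,-0.137,0]]]'|sed -n 2,3p;python3 -m jog '[[[0,0.08,-0.25,-0.08,0],[0,0.08,-0.25,-0.08,0],[0,0.08,-0.25,-0.08,0],[0,0.08,-0.25,-0.08,0],[0,0.08,-0.25,-0.08,0]]]'|sed -n 2,3p;python3 -m jog '[[[0,0.08,-0.25,-0.05,0],[0,0.08,-0.25,-0.05,0],[0,0.08,-0.25,-0.05,0],[0,0.08,-0.25,-0.05,0],[0,0.08,-0.25,-0.05,0]]]'|sed -n 2,3p; python3 -c "
from h import *
print(robot.observe()['qpos'])
legs([.01,.66,.3])"
```

```text
tool_pos: [0.6216, 0.2627, 0.2725]
tool_rot: [3.111, 0.629, 1.472]
tool_pos: [0.4726, 0.3992, 0.3229]
tool_rot: [3.112, 0.63, 1.472]
tool_pos: [0.2897, 0.4987, 0.3313]
tool_rot: [3.111, 0.63, 1.472]
tool_pos: [0.1016, 0.5875, 0.3212]
tool_rot: [3.111, 0.63, 1.472]
[ 1.3303  0.8886  0.483  -0.1659  2.3848  1.3348]
t 24.25 board [-0.5491  0.6341  0.3212]
[0.01 0.66 0.3 ] tool d [ 0.0635 -0.0977 -0.0231] rows 2.847353745445797
```

```bash
python3 -m jog '[[[0,0.063,-0.08,-0.03,0],[0,0.063,-0.08,-0.03,0],[0,0.2,-0.08,-0.14,0],[0,0.2,-0.08,-0.14,0],[0,0.2,-0.08,-0.14,0]]]'|sed -n 2,3p; for i in 1 2 3; do python3 -m jog '[[[0,0.24,0,-0.16,0],[0,0.24,0,-0.16,0],[0,0.24,0,-0.16,0],[0,0.24,0,-0.16,0],[0,0.24,0,-0.16,0]]]'|sed -n 2,3p; done; python3 -c "
from h import *
print(robot.observe()['qpos'])
legs([.01,.66,.3])"
```

```text
tool_pos: [0.0353, 0.6273, 0.3291]
tool_rot: [3.117, 0.65, 1.472]
tool_pos: [0.0339, 0.629, 0.3215]
tool_rot: [3.122, 0.661, 1.471]
tool_pos: [0.032, 0.6307, 0.3115]
tool_rot: [3.127, 0.676, 1.471]
tool_pos: [0.0317, 0.6321, 0.3026]
tool_rot: [3.132, 0.689, 1.471]
[ 1.4205  1.1341  0.037  -0.0907  2.657   1.4514]
t 25.9167 board [-0.6231  0.6717  0.3026]
[0.01 0.66 0.3 ] tool d [ 0.0214 -0.0242 -0.0145] rows 0.8499063982759676
```

```bash
python3 -m jog '[[[0,0.127,-0.02,0.154,0],[0,0.127,-0.02,0.154,0],[0,0.127,-0.02,0.154,0],[0,0.127,-0.02,0.154,0],[0,0.127,-0.02,0.154,0]]]'|sed -n 2,3p; for i in 1 2 ; do python3 -m jog '[[[0,0.24,0,-0.19,0],[0,0.24,0,-0.19,0],[0,0.24,0,-0.19,0],[0,0.24,0,-0.19,0],[0,0.24,0,-0.19,0]]]'|sed -n 2,3p; done; python3 -c "
from h import *
print(robot.observe()['qpos'])
legs([.01,.66,.3])"
```

```text
tool_pos: [0.0132, 0.6336, 0.1035]
tool_rot: [3.132, 0.688, 1.471]
tool_pos: [0.0239, 0.6905, 0.0858]
tool_rot: [3.133, 0.668, 1.471]
tool_pos: [0.0313, 0.6989, 0.0723]
tool_rot: [3.135, 0.636, 1.472]
[ 1.4305  1.3911  0.0361 -0.0438  2.3497  1.507 ]
t 27.1667 board [-0.6299  0.7381  0.0723]
[0.01 0.66 0.3 ] tool d [-0.1681 -0.0163 -0.159 ] rows 5.562637037974972
```

```bash
for i in 1 2 3 4 5 6; do python3 -m jog '[[[0,0.18,0,-0.25,0],[0,0.18,0,-0.25,0],[0,0.18,0,-0.25,0],[0,0.18,0,-0.25,0],[0,0.18,0,-0.25,0]]]'|sed -n 2,3p; done; python3 -c "
from h import *
print(robot.observe()['qpos'])
legs([.01,.66,.3])"
```

```text
tool_pos: [0.0368, 0.7005, 0.1]
tool_rot: [3.136, 0.612, 1.472]
tool_pos: [0.0415, 0.7014, 0.125]
tool_rot: [3.137, 0.588, 1.472]
tool_pos: [0.0455, 0.7018, 0.1493]
tool_rot: [3.138, 0.564, 1.472]
tool_pos: [0.0489, 0.7016, 0.1725]
tool_rot: [3.139, 0.54, 1.472]
tool_pos: [0.0517, 0.701, 0.1947]
tool_rot: [3.14, 0.515, 1.472]
tool_pos: [0.0542, 0.7, 0.2162]
tool_rot: [3.14, 0.491, 1.472]
[ 1.4001  1.1966  0.037  -0.0519  2.3971  1.4689]
t 29.6667 board [-0.6073  0.7415  0.2162]
[0.01 0.66 0.3 ] tool d [-0.0784 -0.04   -0.0532] rows 2.4662756958595984
```

```bash
for i in 1 2 3 4; do python3 -m jog '[[[0,0.27,0,-0.13,0],[0,0.27,0,-0.13,0],[0,0.27,0,-0.13,0],[0,0.27,0,-0.13,0],[0,0.27,0,-0.13,0]]]'|sed -n 2,3p; done;  for i in 1 2 3 4; do python3 -m jog '[[[0,0.28,0,-0.11,0],[0,0.28,0,-0.11,0],[0,0.28,0,-0.11,0],[0,0.28,0,-0.11,0],[0,0.28,0,-0.11,0]]]'|sed -n 2,3p; done; python3 -c "
from h import *
print(robot.observe()['qpos'])
legs([.01,.66,.3])"
```

```text
tool_pos: [0.0582, 0.7191, 0.1668]
tool_rot: [3.141, 0.468, 1.472]
tool_pos: [0.0616, 0.7344, 0.1308]
tool_rot: [3.141, 0.44, 1.472]
tool_pos: [0.0645, 0.7473, 0.1029]
tool_rot: [-3.141, 0.411, 1.472]
tool_pos: [0.067, 0.7586, 0.0826]
tool_rot: [-3.141, 0.381, 1.472]
tool_pos: [0.0694, 0.7705, 0.0582]
tool_rot: [-3.141, 0.351, 1.472]
tool_pos: [0.0715, 0.7815, 0.0418]
tool_rot: [-3.141, 0.319, 1.472]
tool_pos: [0.0734, 0.7917, 0.0319]
tool_rot: [-3.14, 0.287, 1.472]
tool_pos: [0.0751, 0.8017, 0.0278]
tool_rot: [-3.14, 0.253, 1.472]
[ 1.3899  1.3835  0.0371 -0.021   1.9736  1.4828]
t 33.0 board [-0.5964  0.8448  0.0278]
[0.01 0.66 0.3 ] tool d [-0.2109 -0.0511 -0.2265] rows 7.522725848113157
```

```bash
for i in 1 2 3 4; do python3 -m jog '[[[0,0.27,0,-0.12,0],[0,0.27,0,-0.12,0],[0,0.27,0,-0.12,0],[0,0.27,0,-0.12,0],[0,0.27,0,-0.12,0]]]'|sed -n 2,3p; done;  for i in 1 2 3; do python3 -m jog '[[[0,0.28,0,-0.06,0],[0,0.28,0,-0.06,0],[0,0.28,0,-0.06,0],[0,0.28,0,-0.06,0],[0,0.28,0,-0.06,0]]]'|sed -n 2,3p; done; python3 -c "
from h import *
print(robot.observe()['qpos'])
legs([.01,.66,.3])"
```

```text
tool_pos: [0.0766, 0.8104, 0.035]
tool_rot: [-3.14, 0.22, 1.472]
tool_pos: [0.078, 0.8187, 0.045]
tool_rot: [-3.14, 0.187, 1.472]
tool_pos: [0.0792, 0.8265, 0.0581]
tool_rot: [-3.14, 0.154, 1.472]
tool_pos: [0.0804, 0.8338, 0.0736]
tool_rot: [-3.14, 0.121, 1.472]
tool_pos: [0.0818, 0.8455, 0.061]
tool_rot: [-3.14, 0.089, 1.472]
tool_pos: [0.0832, 0.8568, 0.0566]
tool_rot: [-3.14, 0.054, 1.472]
tool_pos: [0.0845, 0.8672, 0.0574]
tool_rot: [-3.14, 0.019, 1.472]
[1.3858 1.3385 0.0372 0.0002 1.7854 1.4849]
t 35.9167 board [-0.5934  0.9109  0.0574]
[0.01 0.66 0.3 ] tool d [-0.2182 -0.0541 -0.2383] rows 7.856782936526944
```

```bash
python3 -m jog '[[[0,-0.16,0.02,-0.12,-0.6],[0,-0.16,0.02,-0.12,-0.6],[0,-0.16,0.02,-0.12,-0.6],[0,-0.16,0.02,-0.12,-0.6],[0,-0.16,0.02,-0.12,-0.6]]]'|sed -n 2,3p; python3 -c "
from h import *
legs([.25,.55,.3])"
```

```text
tool_pos: [0.0883, 0.7342, 0.1604]
tool_rot: [-3.13, 0.016, 1.988]
t 36.3333 board [-0.5766  0.7789  0.1604]
[0.25 0.55 0.3 ] tool d [-0.2362  0.0716 -0.1366] rows 6.763726244105805
```

```bash
python3 -m jog '[[[1,-0.2,0.06,-0.11,-0.6],[1,-0.2,0.06,-0.11,-0.6],[1,-0.2,0.06,-0.11,-0.6],[1,-0.2,0.06,-0.11,-0.6],[1,-0.2,0.06,-0.11,-0.6]]]'|sed -n 2,3p; python3 -c "
from h import *
legs([.33,.3,.3],[.42,0,.28])"
```

```text
tool_pos: [0.2087, 0.5959, 0.2605]
tool_rot: [-3.124, 0.007, 2.589]
t 36.75 board [-0.4434  0.6529  0.2605]
[0.33 0.3  0.3 ] tool d [-0.2589 -0.1887 -0.0345] rows 7.727511873087056
[0.42 0.   0.28] tool d [-0.234  -0.2076  0.0252] rows 7.526309269292669
```

```bash
python3 -m jog '[[[1,-0.17,-0.12,-0.03,-0.455],[1,-0.17,-0.12,-0.03,-0.455],[1,-0.17,-0.12,-0.03,-0.455],[1,-0.17,-0.12,-0.03,-0.455],[1,-0.17,-0.12,-0.03,-0.455]]]'|sed -n 2,3p; python3 -c "
from h import *
legs([.4,.15,.3],[.44,-.07,.28],[.53,-.074,.2])"
```

```text
tool_pos: [0.2877, 0.4065, 0.2926]
tool_rot: [-3.123, -0.001, 3.042]
t 37.1667 board [-0.3463  0.4721  0.2926]
[0.4  0.15 0.3 ] tool d [-0.1373 -0.2441 -0.0031] rows 6.717350014478795
[ 0.44 -0.07  0.28] tool d [-0.0618 -0.2145  0.0239] rows 5.383679693199915
[ 0.53  -0.074  0.2  ] tool d [-0.0901  0.0065  0.0798] rows 2.8892653202549714
```

```bash
python3 -m jog '[[[1,-0.1,-0.18,0,0],[1,-0.1,-0.18,0,0],[1,-0.1,-0.18,0,0],[1,-0.1,-0.18,0,0],[1,-0.1,-0.18,0,0]]]'|sed -n 2,3p;python3 -m jog '[[[1,-0.065,-0.2,0.02,0],[1,-0.065,-0.2,0.02,0],[1,-0.065,-0.2,0.02,0],[1,-0.065,-0.2,0.02,0],[1,-0.065,-0.2,0.02,0]]]'|sed -n 2,3p;python3 -m jog '[[[1,-0.08,-0.07,0.06,0],[1,-0.08,-0.07,0.06,0],[1,-0.08,-0.07,0.06,0],[1,-0.08,-0.07,0.06,0]]]'|sed -n 2,3p; python3 -c "
from h import *
legs([.53,-.0744,.2],[.53,-.0744,.075])
cv2.imwrite('pics/w6.png',robot.read_camera('wrist')[:,:,::-1])
cv2.imwrite('pics/t6.png',robot.read_camera('top')[:,:,::-1])
s=robot.observe();m=robot.camera_model('wrist');T=np.eye(4);T[:3,:3]=R.from_euler('xyz',s['tool_rot']).as_matrix();T[:3,3]=s['tool_pos'];C=T@m['mount']
for q in [(-.085,-.115),(-.085,-.165),(-.055,-.115),(-.055,-.165)]:
    c,sn=np.cos(-.0963),np.sin(-.0963);P=np.array([.613+c*q[0]-sn*q[1],.0582+sn*q[0]+c*q[1],.078,1]);k=np.linalg.inv(C)@P;u=m['camera_matrix']@k[:3];print(u[:2]/u[2])
np.save('C6.npy',C)
"
```

```text
tool_pos: [0.3683, 0.217, 0.2957]
tool_rot: [-3.123, -0.001, 3.037]
tool_pos: [0.411, 0.014, 0.2794]
tool_rot: [-3.123, -0.001, 3.037]
tool_pos: [0.4847, -0.0671, 0.2165]
tool_rot: [-3.122, -0.006, 3.033]
t 38.3333 board [-0.1041  0.0199  0.2165]
[ 0.53   -0.0744  0.2   ] tool d [-0.0459 -0.002   0.0162] rows 1.1685336678856324
[ 0.53   -0.0744  0.075 ] tool d [-0.0007  0.0024  0.125 ] rows 2.997601918465228
[349.4811 265.68  ]
[286.3452 265.8886]
[349.0794 300.3557]
[287.614  300.4482]
```

View pics/w6.png

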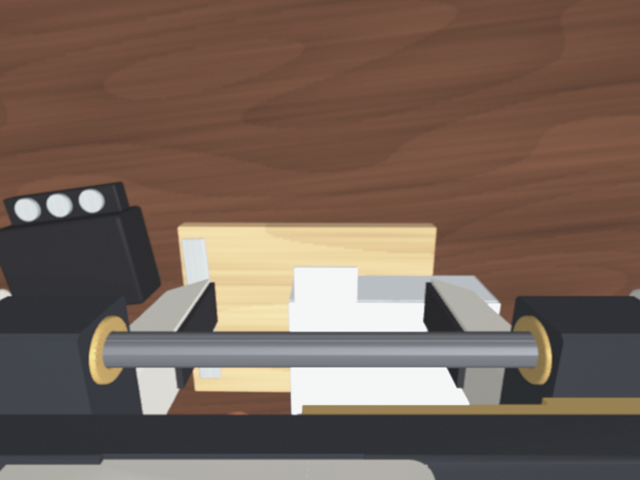

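The tab shows at (294–357, 267–302), about 6 mm further to +y than predicted; centre between the fingers then descend.

```bash
python3 -m jog '[[[1,-0.042,0.002,0.03,0],[1,-0.042,0.002,0.06,0],[1,-0.042,0.002,0.09,0],[1,-0.042,0.002,0.11,0],[1,-0.042,0.002,0.11,0]]]' 20|sed -n 2,3p; python3 -c "
from h import *
s=robot.observe();legs(b2w(-.062,.020,.0735))
I=robot.read_camera('wrist')
cv2.imwrite('pics/w7.png',I[:,:,::-1])
g=(I.min(2)>200); print([ (v,np.flatnonzero(g[v])[[0,-1]].tolist()) for v in range(250,360,8) if g[v].any()])"
```

```text
tool_pos: [0.5222, -0.0658, 0.1075]
tool_rot: [-3.124, -0.008, 3.038]
t 38.85 board [-0.067   0.0249  0.1075]
[ 0.5266 -0.0712  0.0735] tool d [-0.0053 -0.0043  0.034 ] rows 0.8312512915595517
[(282, [263, 362]), (290, [263, 362]), (298, [263, 361]), (306, [264, 361]), (314, [264, 361]), (322, [265, 361]), (330, [265, 360])]
```

```bash
python3 -m jog '[[[1,-0.005,-0.005,0.02,0],[1,-0.005,-0.005,0.033,0],[1,-0.005,-0.005,0.034,0],[1,-0.005,-0.005,0.034,0]]]' 20|sed -n 2,4p;python3 -m jog '[[[-0.5,0,0,0,0],[-0.5,0,0,0,0],[-0.5,0,0,0,0],[-0.5,0,0,0,0],[-0.5,0,0,0,0]]]' 20; python3 -c "
from h import *
legs()"
```

```text
tool_pos: [0.5297, -0.0733, 0.0781]
tool_rot: [-3.123, 0.0, 3.037]
contact_force: [0.2, 0.8, -0.3]
time: 39.65
tool_pos: [0.5293, -0.0737, 0.0767]
tool_rot: [-3.123, -0.001, 3.037]
contact_force: [0.1, -0.3, -0.2]
opening: 0.0632
grip_force: 0.0
t 39.65 board [-0.0591  0.0177  0.0767]
```

```bash
python3 -m jog '[[[-0.5,0,0,0.003,0],[-0.5,0,0,0.003,0],[-0.5,0,0,0.003,0],[-0.5,0,0,0.003,0],[-0.5,0,0,0.003,0]]]' 20; python3 -c "
from h import *
hx,hz=.0665,.0755
x,y,z=w2b(robot.observe()['tool_pos']);r=hx-x;print(x,y,z,r)
for a in (.15,.3,.5,.7,.9,1.1,1.3,1.5,1.7): print(a, 'tool x',-(r*(1-np.cos(a))).round(4),'z',-(r*np.sin(a)).round(4))"
```

```text
time: 40.07
tool_pos: [0.5291, -0.0735, 0.0731]
tool_rot: [-3.123, -0.002, 3.037]
contact_force: [0.2, 2.1, -1.1]
opening: 0.05
grip_force: 20.0
-0.0593141768020495 0.01787514605986236 0.07309338296790878 0.1258141768020495
0.15 tool x -0.0014 z -0.0188
0.3 tool x -0.0056 z -0.0372
0.5 tool x -0.0154 z -0.0603
0.7 tool x -0.0296 z -0.0811
0.9 tool x -0.0476 z -0.0986
1.1 tool x -0.0687 z -0.1121
1.3 tool x -0.0922 z -0.1212
1.5 tool x -0.1169 z -0.1255
1.7 tool x -0.142 z -0.1248
```

Gripped: opening 50 mm at 20 N. Swing it along the arc.

```bash
python3 -m jog '[[[-0.5,-0.0006,0,-0.0125,0],[-0.5,-0.0025,0,-0.025,0],[-0.5,-0.0056,0,-0.0372,0],[-0.5,-0.0099,0,-0.049,0],[-0.5,-0.0154,0,-0.0603,0]]]'; python3 -m jog '[[[-0.5,-0.0067,0,-0.0106,0],[-0.5,-0.0142,0,-0.0208,0],[-0.5,-0.0228,0,-0.030,0],[-0.5,-0.0322,0,-0.0383,0],[-0.5,-0.0322,0,-0.0383,0]]]';python3 -c "
from h import *
legs()"
```

```text
time: 40.48
tool_pos: [0.5435, -0.0743, 0.1336]
tool_rot: [-3.123, -0.005, 3.037]
contact_force: [-1.4, -0.8, -1.5]
opening: 0.0499
grip_force: 20.0
time: 40.9
tool_pos: [0.578, -0.0774, 0.1732]
tool_rot: [-3.122, 0.0, 3.037]
contact_force: [-5.4, 0.8, 4.3]
opening: 0.0497
grip_force: 20.0
t 40.9 board [-0.0103  0.0188  0.1732]
```

```bash
python3 -m jog '[[[-0.5,0.002,0,-0.002,0],[-0.5,0.002,0,-0.002,0]]]'|sed -n 3,5p; python3 -m jog '[[[-0.5,-0.0105,0,-0.0072,0],[-0.5,-0.0211,0,-0.0135,0],[-0.5,-0.032,0,-0.0185,0],[-0.5,-0.0446,0,-0.0226,0],[-0.5,-0.0446,0,-0.0226,0]]]';python3 -c "
from h import *
legs()
cv2.imwrite('pics/w8.png',robot.read_camera('wrist')[:,:,::-1]);cv2.imwrite('pics/s8.png',robot.read_camera('scene')[:,:,::-1])"
```

```text
tool_rot: [-3.123, -0.002, 3.037]
contact_force: [0.3, -1.8, -0.4]
opening: 0.0494
time: 41.48
tool_pos: [0.6202, -0.0816, 0.1968]
tool_rot: [-3.122, -0.0, 3.037]
contact_force: [-2.8, -2.0, 5.7]
opening: 0.0496
grip_force: 20.1
t 41.4833 board [0.0321 0.0188 0.1968]
```

```bash
python3 -m jog '[[[-0.5,-0.004,0,-0.004,0],[-0.5,-0.014,0,-0.007,0],[-0.5,-0.0247,0,-0.0075,0],[-0.5,-0.037,0,-0.0075,0],[-0.5,-0.05,0,-0.007,0]]]'; python3 -m jog '[[[-0.5,-0.01,0,0.001,0],[-0.5,-0.01,0,0.001,0]]]';python3 -c "
from h import *
legs()
cv2.imwrite('pics/s9.png',robot.read_camera('scene')[:,:,::-1])"
```

```text
time: 42.0
tool_pos: [0.669, -0.0864, 0.2038]
tool_rot: [-3.122, -0.002, 3.037]
contact_force: [-1.7, -0.9, 7.2]
opening: 0.0492
grip_force: 20.1
time: 42.17
tool_pos: [0.6806, -0.0864, 0.2032]
tool_rot: [-3.124, 0.001, 3.037]
contact_force: [0.4, 3.0, 8.8]
opening: 0.0488
grip_force: 20.0
t 42.1667 board [0.0927 0.0198 0.2032]
```

View pics/s9.png

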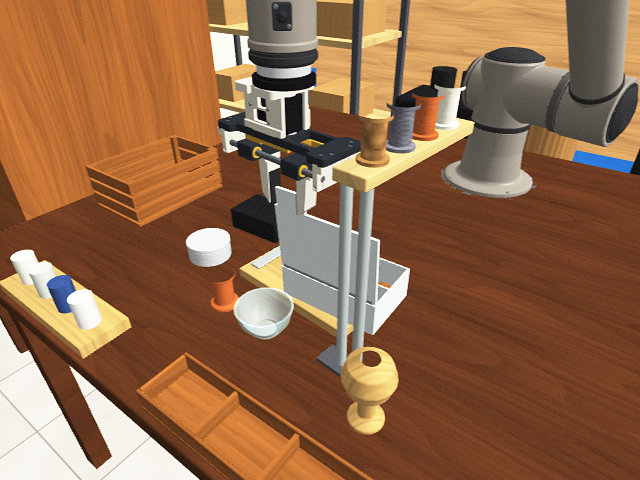

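The lid stands just past upright (280–378, 190–290), the box flat on the board. Release and rise.

```bash
python3 -m jog '[[[0.3,0,0,-0.002,0],[0.3,0,0,-0.003,0],[0.3,0,0,-0.003,0],[0.3,0,0,-0.003,0],[0.3,0,0,-0.003,0]]]';  python3 -m jog '[[[0.3,0,0,-0.02,0],[0.3,0,0,-0.05,0],[0.3,0,0,-0.08,0],[0.3,0,0,-0.1,0],[0.3,0,0,-0.1,0]]]'; python3 -c "
from h import *
from scipy.optimize import least_squares
I=robot.read_camera('scene');J=cv2.imread('pics/s9.png')[:,:,::-1]
cv2.imwrite('pics/s10.png',I[:,:,::-1])
d=np.abs(I.astype(int)-J).max(2)>60; print('lid-region diff',d[230:330,280:420].sum())
g=I.min(2)>110
for v in range(180,300,10):
    f=np.flatnonzero((np.ptp(I[v].astype(int),axis=1)<30)&(I[v].min(1)>120)&(np.arange(640)>265)&(np.arange(640)<420)); print(v,f[[0,-1]] if len(f) else '')
for a in (1.3,1.6,1.75,1.9):
    print(a,proj('scene',[b2w(.0665-r*np.cos(a),y,.0755+r*np.sin(a)) for r,y in ((.14,.042),(.14,-.008),(.11,.157),(.11,-.013))]).round(0).tolist())"
```

```text
time: 42.63
tool_pos: [0.6787, -0.087, 0.2048]
tool_rot: [-3.123, -0.002, 3.037]
contact_force: [0.2, -0.0, 1.0]
opening: 0.0593
grip_force: 0.0
time: 43.05
tool_pos: [0.6807, -0.0854, 0.3109]
tool_rot: [-3.122, 0.007, 3.037]
contact_force: [0.8, 0.3, 0.3]
opening: 0.0595
grip_force: 0.0
lid-region diff 15
180 
190 [276 373]
200 [277 372]
210 [276 372]
220 [277 371]
230 [278 370]
240 [280 379]
250 [272 379]
260 [266 387]
270 [283 409]
280 [283 408]
290 [266 406]
1.3 [[331.0, 185.0], [306.0, 176.0], [393.0, 233.0], [300.0, 194.0]]
1.6 [[311.0, 192.0], [286.0, 182.0], [379.0, 241.0], [285.0, 199.0]]
1.75 [[301.0, 199.0], [275.0, 188.0], [371.0, 247.0], [277.0, 204.0]]
1.9 [[290.0, 208.0], [265.0, 196.0], [363.0, 256.0], [269.0, 210.0]]
```

```bash
python3 -m jog '[[[0.3,0,0,0,0],[0.3,0,0,0,0],[0.3,0,0,0,0]]]'|head -1; python3 -c "
from cell import robot
print(robot.hand_in())"
```

```text
time: 43.35
the job is handed in; nothing more can be done
None
```

I slid the box against the board's edge, tipped it onto its back and opened the lid to about 1.6–1.7 rad, where it stayed after release. No other object looked moved, and I handed the job in at 43 s; the verdict was not shown. To tilt the hand I held joint 3 against its lower stop for long stretches. It read about 0.003–0.004 rad past the stated 0.04 limit, and no fault was reported.

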